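# Clamp a wood block in a swing-strap fixture

### The job

Clamp the wooden block in the fixture without lifting it: with a fingertip push the block along its channel until it sits against the dark end stop, then swing the blue strap round with the outside of a finger, as far as it goes, so that its rubber foot stands over the block, and then push the red cam lever fully down so that the block is clamped. Leave the lever up until the strap is over the block, and leave the tape roll, the thread spool and the pine corner where they are.

Things in the scene. Friction and masses are not known exactly. Their poses are not given: they have to be found in the camera images.
- fixture: Aluminium base plate fixed to the table, 200 (its x) x 170 (its y) x 12 mm; origin at the centre of its underside; z up. On it, at y = +45 mm, a channel along x between two dark rails (43 mm apart, 6 mm high above the plate, x = -60 to +64 mm), ending at a dark end stop whose top is 34 mm above the table. The block's home position has its centre at x = +30, y = +45 mm.
- stop_face (a point): Centre of the end stop's face that the block must touch; the block is pushed towards it along the fixture's +x.
- block_center (a point): Centre of the loose wooden block (80 to 160 g), 68 mm long (along the channel) x 40 mm wide x 28 mm high, lying on the plate in the channel, its top 40 mm above the table. It starts 25 to 45 mm short of the stop; at home it touches the stop (within 3 mm), its centre 34 mm from the stop face.
- block: The same wooden block; origin at the centre of its underside, its y axis along its length.
- post_axis (a point): Point at table height on the vertical axis of the steel post on which the blue strap swivels; at x = +30, y = -55 mm on the fixture. The swivel head is 30 mm wide and its top 95 mm above the table.
- strap (a joint): Swing of the blue strap about the post, rad. 0 = closed, at its stop, strap along the fixture's +y with the foot over the block's home centre; it grows counter-clockwise seen from above as the strap opens; 1.57 = strap along the fixture's -x. It starts 1.3 to 1.9 open, moves with about 1 N at the push point and stays where it is left.
- strap_push (a point): Point on the strap's centre line, 65 mm from the post axis, half-way up the bar. The bar is 28 mm wide and 14 mm thick with plain upright sides and reaches 108 mm from the post axis. With the lever up its underside is 54 mm and its top 68 mm above the table, and the foot ends 45 mm above the table.
- foot: Black rubber foot, 20 mm across, under the strap 100 mm from the post axis (the body's origin is on the post axis at table height, not at the foot). It is sprung: with the lever down it presses the block with about 12 N.
- cam_lever (a joint): Cam lever angle, rad: 0 = raised 50 degrees, 0.85 = fully down, level. Starts 0 to 0.2. Pivot on the post axis 85 mm above the table; it points along the strap's line, to the side of the post away from the foot, and turns with the strap. Moves with 3 to 7 N pressed straight down 70 mm from the post axis; stays where it is left. Pressing it lowers the strap by 8 mm in all.
- lever_pad (a point): Middle of the upper face of the red pad (26 x 42 mm) at the end of the steel cam lever, 86 mm from its pivot; the lever is 107 mm long in all. About 90 mm above the table when the lever is fully down, 153 mm when fully raised.
- black_tape: Loose roll of black tape lying flat, 58 mm across, 19 mm high; bystander; origin under its centre.
- white_spool: Loose white thread spool standing, 34 mm across, 45 mm high; bystander; origin under its centre.
- pine_corner: Loose L-shaped pine off-cut lying flat, 62 x 55 x 16 mm; bystander; origin under its centre.
Mind the look-alikes: they are no part of the job. What is shaped like the block but orange or pink is not meant.

How it is judged (in metres and radians):
On the way, in this order (a step that is already met when the one before it is completed fails the run):
1. the block sits against the end stop (within 3 mm), strap still open (x of block_center in the frame of fixture above 0.027 m and value of joint strap above 0.8 rad), for 0.2 s.
2. the strap is swung over the block (within 0.1 rad of its stop), lever still up (value of joint strap below 0.1 rad and value of joint cam_lever below 0.5 rad), for 0.2 s.
3. the lever is down and the foot presses on the block (value of joint cam_lever above 0.72 rad and contact force between foot and block above 5 N), for 0.2 s.
At the end, for the whole second after the job is handed in: The block is within 3 mm of the end stop and at rest, the strap within 0.1 rad of its closed stop, the lever at least 0.72 rad down (of 0.85), and the foot presses the block with more than 5 N (all of step 3 and x of block_center in the frame of fixture above 0.027 m and value of joint strap below 0.1 rad and linear speed of block below 0.01 m/s); the robot touches nothing.
It fails at once if the block is lifted or tipped (height (world z) of block_center above 0.036 m or angle between block's own z axis and vertical above 0.25 rad).
It fails at once if the lever is pushed down before the strap is over the block (value of joint cam_lever above 0.5 rad and value of joint strap above 0.25 rad).
It fails at once if a bystander is moved more than 20 mm (distance of any of black_tape, white_spool, pine_corner from where it was at the start of the episode above 0.02 m).
It also fails if it takes over 61 s, if anything falls off the work surface, if the arm or the gripper's body presses on something with over 40 N, if the wrist force passes 120 N, or if a joint passes its speed limit or range.

### The arm

A 6-joint arm with a two-finger parallel gripper is mounted at the origin on a cart in front of the work surface, level with it; the furniture and walls round the work are solid. World frame = base frame: x ahead of the robot, y to its left, z up, the work surface at z = 0. Lengths are in mm, angles in rad, forces in N, time in s.
With the tool pointing down it reaches from about 275 to 750 mm from the base axis. Payload 10.2 kg.
Tool frame: the origin (TCP) lies midway between the tips of the shut fingers; the grasp point (between the pads) lies 19 mm behind it; z points along the fingers, y is the line along which they close (so a half turn about z gives the same grasp; the last joint's range is limited). The gripper opens to 85 mm and grips with 20 to 120 N. Pads are 22 mm wide; open, the fingers measure 114 mm over their backs; the gripper's body (76 mm by 85 mm) begins 54 mm behind the grasp point. The pads swing forward as they close: fully open they stand 13 mm farther back than shut.
Start: joints at [0.881, 0.313, 1.498, -0, 1.331, -0.223], TCP at [236.279, 468.832, 231.294] pointing down, gripper open.
Joint ranges: [-2.94, 2.94], [-0.97, 2.17], [0.19, 2.56], [-1.23, 4.37], [0.02, 3.11], [-2.88, 2.88]. Speed limits (rad/s): [2.39, 2.39, 3.01, 3.14, 3.14, 3.14].

### API

Orientations are given as a unit quaternion [w, x, y, z].
In Python, from rig import ctrl gives the robot as it stands.
- The arm moves only by the tool send_rows, never from a script. Its argument "targets" is a list of rows, each a list of 7 numbers: the closure, from -1 (fully open) to 1 (shut), so that 0 is half open, then the shift along the tool's x, y, z in m, then the turn, a rotation vector about the tool's x, y, z in rad. In form: [[claw, dx, dy, dz, ax, ay, az], ...]. A call has exactly 10 rows; each row shifts and turns the commanded pose from where the row before left it, along the tool's axes as they then stand; what a row does not reach is not made up. A row lasts 1/8 s, in which the tool goes at most 62.5 mm and 10.7 degrees, less where a joint would pass 70% of its speed; a pose out of reach is approached as far as the arm can. A call with a gripper value outside its range is refused whole. The fingers move at their own pace and stop on an object; "squeeze" is the grip in N (left out, the last holds). Time passes only in rows, so rows that do not move let the fingers close, or fill a call up. It gives the time, the measured TCP pose, the force, the opening and the grip force at its end, in the units of the state.
- ctrl.sense(): the state, without advancing time (a new reading comes with each control period).
- ctrl.capture(name): name is "scene" or "top" or "wrist"; returns a dict with "img" (420x560x3 uint8, red, green, blue), "camera_matrix" (3x3 intrinsics, pixels), "R" (3x3) and "t" (3): a world point X has camera coordinates R X + t. Camera axes: x right, y down, z forward; pixel columns grow to the right and rows downward; lengths in mm; the calibration is good to about 2 mm. A picture is of the moment at which its call begins. There is no depth.
- ctrl.finish_job(): hands the job in; it is judged then, once.
Trained networks look in a picture, given as the dict that the camera call returned (one of the last four; its "shot" number tells which), for a name from the list of things; names that differ only in an ending like _2 or _b are one class to them, and where a whole thing is asked for, a point or a joint stands for the part that bears it (a point fixed in the world has none). Each returns a list of dicts, best first, with "score" (0 to 1); they miss things now and then, are a little off and sometimes report something else, mostly with a low value. They report only what shows in the picture. A call takes as long as a camera call. They do not tell look-alikes from the thing itself.
- ctrl.boxes_of(query, picture): "extent" ([left, top, width, height] in pixels, round what is visible of it).
- ctrl.landmark_of(query, picture): "point" ([column, row] in pixels: a listed point, or the origin of a listed thing).
The state is a dict: "time_s": time; "joints": joint angles; "dq": joint speeds; "tau": joint torques, N m; "eef_pos": TCP position; "ee_rot": TCP orientation; "force": force on the tool from outside, world axes, zero at the start; "wrist_torque": the same for the moment, N m; "grip_width": opening from 0.0 (shut) to 1.0 (fully open); "grip_force": force on a finger pad.
Only numpy, scipy, OpenCV 4.12 (cv2) and the standard library are available. Lean on these libraries where they do the work, as an engineer would, in place of code of your own. Each camera call takes 0.05 s, during which the arm holds its last target. There are 200 camera calls.

## Working session

There is one attempt and no reset: what is moved stays moved. The work goes in short steps, Python scripts to look and compute and a tool call to move; the robot and the scene stay as the last step left them, time stands still between calls to the robot, and variables do not carry over. Pictures are saved under pics/ and viewed, at most 10 in all, crops included, and the job is handed in when it is done.

Besides the shell and the picture viewer there is one more tool, called after "Call:" as name(argument=value, ...) on one line, values as JSON. send_rows: Moves the arm, as the interface text tells. Its arguments: {"type":"object","properties":{"targets":{"type":"array"},"squeeze":{"type":"number"}},"required":["targets"]}

```bash
mkdir -p pics; ls; cat > h.py <<'E'
import numpy as np, cv2
from rig import ctrl
def ray(p,px):
    K=np.array(p["camera_matrix"]);R=np.array(p["R"]);t=np.array(p["t"]).ravel()
    d=R.T@np.linalg.inv(K)@np.array([px[0],px[1],1.]);return -R.T@t,d
def at_z(p,px,z):
    o,d=ray(p,px);return o+d*(z-o[2])/d[2]
def proj(p,X):
    c=np.array(p["R"])@np.array(X,float)+np.array(p["t"]).ravel();u=np.array(p["camera_matrix"])@c;return u[:2]/u[2]
def tri(obs):
    A=np.zeros((3,3));b=np.zeros(3)
    for p,px in obs:
        o,d=ray(p,px);d=d/np.linalg.norm(d);M=np.eye(3)-np.outer(d,d);A+=M;b+=M@o
    return np.linalg.solve(A,b)
def save(p,n): cv2.imwrite("pics/"+n,cv2.cvtColor(p["img"],cv2.COLOR_RGB2BGR))
E
python3 - <<'E'
from h import *
np.set_printoptions(precision=1,suppress=True)
s=ctrl.sense();print(s)
Z=dict(fixture=0,stop_face=23,block_center=26,post_axis=0,strap_push=61,foot=0,lever_pad=150,black_tape=0,white_spool=0,pine_corner=0)
for n in("top","scene"):
    p=ctrl.capture(n);save(p,n+"0.png")
    print(n,-np.array(p["R"]).T@np.array(p["t"]).ravel())
    for q in Z:
        for r in ctrl.landmark_of(q,p)[:3]: print(q,round(r["score"],2),np.array(r["point"]),at_z(p,r["point"],Z[q]))
E
```

```text
pics
{'time_s': 0.0, 'joints': array([ 0.9,  0.3,  1.5,  0. ,  1.3, -0.2]), 'dq': array([-0., -0.,  0.,  0., -0.,  0.]), 'tau': array([ -0. , -41.2, -26. ,  -0. ,   0. ,  -0. ]), 'eef_pos': array([236.1, 468.6, 230.7]), 'ee_rot': array([-0. ,  0.2,  1. , -0. ]), 'force': array([-0.7, -0.2, -0.1]), 'wrist_torque': array([-0., -0.,  0.]), 'grip_force': 0.0, 'grip_width': 1.004457173674808}
top [ 493.8  102.9 1094.5]
fixture 0.57 [260.8 232.8] [542.3 139.5   0. ]
stop_face 0.8 [250.3 193.4] [622.4 161.3  23. ]
stop_face 0.7 [261.6 230.9] [545.2 137.2  23. ]
block_center 0.8 [166.1 261.6] [480.8 330.8  26. ]
block_center 0.62 [239.5 230.4] [545.7 182.3  26. ]
block_center 0.61 [237.  331.6] [341.1 184.5  26. ]
post_axis 0.96 [294.3 230.4] [547.9  69.4   0. ]
post_axis 0.64 [239.8 233. ] [541.5 183.5   0. ]
post_axis 0.19 [201.1 201.3] [607.5 265.7   0. ]
strap_push 0.61 [279.6 255.9] [494.3  99.9  61. ]
foot 0.52 [303.8 193.1] [626.8  49.8   0. ]
foot 0.46 [252.3 194.3] [623.3 158.3   0. ]
lever_pad 0.97 [304.1 195.3] [604.5  56.6 150. ]
black_tape 0.62 [197.2 201.2] [607.6 273.9   0. ]

[... 178 characters left out ...]
stop_face 0.59 [264.1 237.9] [618.9 166.8  23. ]
stop_face 0.44 [299.  246.9] [649.4  79.8  23. ]
block_center 0.76 [236.1 242.8] [548.7 186.1  26. ]
block_center 0.58 [160.8 279.6] [334.8 159.4  26. ]
post_axis 0.68 [271.4 270.5] [556.2  72.    0. ]
strap_push 0.76 [241.3 250.5] [493.4  98.4  61. ]
strap_push 0.34 [236.2 243. ] [506.5 132.   61. ]
lever_pad 0.7 [298.2 201.8] [619.3  59.6 150. ]
black_tape 0.6 [237.1 230.1] [626.2 279.7   0. ]
black_tape 0.24 [248.2 260.6] [545.8 138.9   0. ]
white_spool 0.89 [337.2 283.3] [625.4 -56.7   0. ]
white_spool 0.73 [296.8 201.2] [885.5 318.3   0. ]
white_spool 0.38 [234.8 240.9] [583.7 235.6   0. ]
pine_corner 0.8 [301.2 250.5] [672.2  93.5   0. ]
```

```bash
python3 - <<'E'
import cv2
a=cv2.imread("pics/top0.png");cv2.imwrite("pics/topc.png",cv2.resize(a[120:320,140:400],(780,600),interpolation=cv2.INTER_CUBIC))
a=cv2.imread("pics/scene0.png");cv2.imwrite("pics/scenec.png",cv2.resize(a[150:350,140:400],(780,600),interpolation=cv2.INTER_CUBIC))
E
```

```text
(no output)
```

View pics/topc.png

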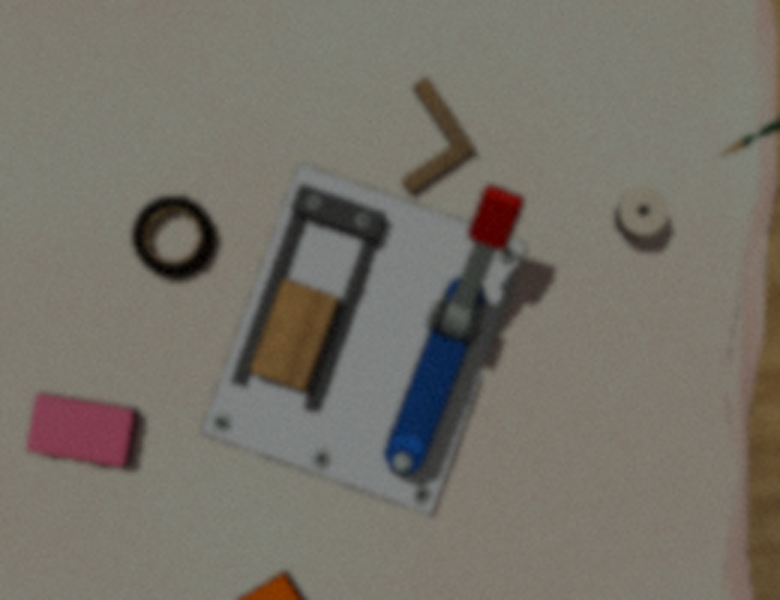

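View pics/scenec.png

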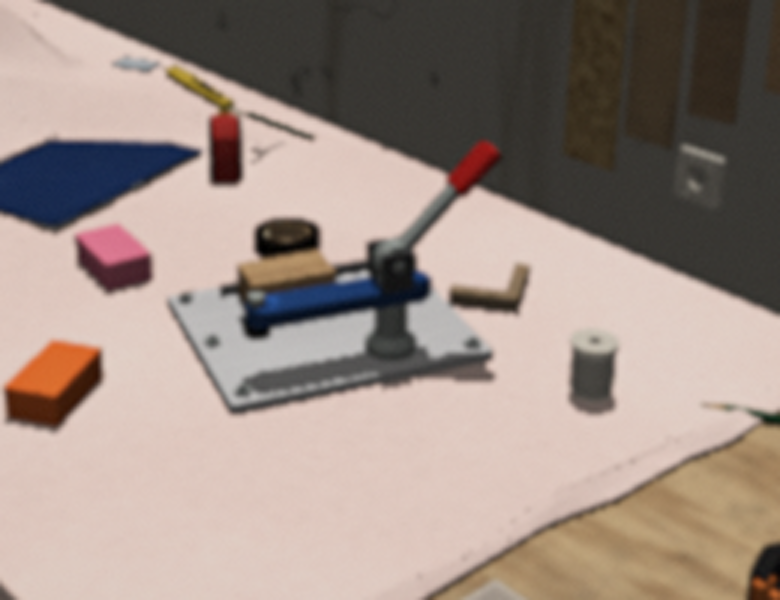

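The block (wood, crop ~(295,335)) lies in the channel, short of the stop at (342,213). The strap points away at about 1.6 rad, and the lever is raised towards (495,215). I'll fit the fixture pose from the plate corners.

```bash
python3 - <<'E'
from h import *
np.set_printoptions(precision=1,suppress=True)
p=ctrl.capture("top")
c=lambda u,v:(u/3+140-.33,v/3+120-.33)
fx=np.array([[100,85],[100,-85],[-100,85],[-100,-85]],float)
w=np.array([at_z(p,c(*q),12)[:2] for q in[(300,165),(522,240),(205,432),(433,515)]])
print(w)
a=fx-fx.mean(0);b=w-w.mean(0);th=np.arctan2((a[:,0]*b[:,1]-a[:,1]*b[:,0]).sum(),(a*b).sum())
R=np.array([[np.cos(th),-np.sin(th)],[np.sin(th),np.cos(th)]]);o=w.mean(0)
print("th",th,"o",o,"res",(fx@R.T+o-w).ravel())
f=lambda X:R.T@(np.array(X)[:2]-o)
for n,q,z in[("blk corners top",(288,280),40),("",(343,297),40),("",(305,391),40),("",(250,374),40),("stop",(342,213),34),("foot bolt",(402,461),70),("pad",(497,215),150),("head",(457,312),95)]:
    X=at_z(p,c(*q),z);print(n,X,f(X))
for n,q in dict(home=(30,45),stop=(64,45),post=(30,-55)).items(): print(n,R@np.array(q)+o)
from scipy.spatial.transform import Rotation as Ro
q=ctrl.sense()["ee_rot"];print(Ro.from_quat([q[1],q[2],q[3],q[0]]).as_matrix())
E
```

```text
[[662.8 184.5]
 [611.7  29.8]
 [477.1 247.3]
 [421.6  90.1]]
th -0.3217400927053566 o [543.3 137.9] res [ 2.3  2.4 -0.4 -4.1 -1.8  2.9 -0.1 -1.2]
blk corners top [580.2 189.5  40. ] [18.7 60.5]
 [569.  152.2  40. ] [19.8 21.7]
 [505.5 177.   40. ] [-48.2  25.1]
 [516.6 214.1  40. ] [-49.4  63.8]
stop [626.7 153.9  34. ] [74.1 41.5]
foot bolt [460.2 111.2  70. ] [-70.4 -51.6]
pad [611.8  54.3 150. ] [ 91.4 -57.7]
head [556.1  76.8  95. ] [ 31.5 -54. ]
home [586.  171.1]
stop [618.3 160.4]
post [554.4  76.3]
[[-0.9  0.5 -0. ]
 [ 0.5  0.9 -0. ]
 [-0.  -0.  -1. ]]
```

```bash
cat >> h.py <<'E'
from scipy.spatial.transform import Rotation as Ro
TH=-0.325;O=np.array([543.3,137.9]);RF=Ro.from_euler('z',TH).as_matrix()
def state():
    s=ctrl.sense();q=s["ee_rot"];R=Ro.from_quat([q[1],q[2],q[3],q[0]]).as_matrix();return s,R
def where():
    s,R=state();P=s["eef_pos"]-np.r_[O,0];return (RF.T@P).round(1)
def to(fx,fy,z):
    "tool-frame shift (mm) and turn to fixture point, tool x along fixture -x, pointing down"
    s,R=state();W=RF@np.array([fx,fy,z])+np.r_[O,0]
    T=RF@np.diag([-1,1,-1.])
    print("at",where(),"F",(RF.T@s["force"]).round(1),"t",s["time_s"],"w",s["grip_width"])
    print("shift",(R.T@(W-s["eef_pos"])).round(1),"turn",Ro.from_matrix(R.T@T).as_rotvec().round(3))
E
python3 -c "
from h import *
to(-78,44,80)"
```

```text
at [-396.6  215.6  231.3] F [ 0.5  0.6 -0.6] t 1.15 w 0.9995989684021293
shift [-339.7 -124.8  151.3] turn [-0.     0.    -0.142]
```

Call:
send_rows(targets=[[1,0,0,0,0,0,-0.142],[1,-0.04,-0.0215,0.019,0,0,0],[1,-0.04,-0.0215,0.019,0,0,0],[1,-0.04,-0.0215,0.019,0,0,0],[1,-0.04,-0.0215,0.019,0,0,0],[1,-0.04,-0.0215,0.019,0,0,0],[1,-0.04,-0.0215,0.019,0,0,0],[1,-0.04,-0.0215,0.019,0,0,0],[1,-0.04,-0.0215,0.019,0,0,0],[1,0,0,0,0,0,0]])

```text
time_s: 2.4
eef_pos: [485.6, 201.6, 78.0]
ee_rot: [-0.001, 0.163, 0.987, -0.0]
force: [-1.0, 0.9, 0.8]
grip_width: -0.002
grip_force: 0.0
```

```bash
python3 -c "
from h import *
to(-78,44,26)
p=ctrl.capture('wrist');save(p,'w1.png')
print(ctrl.landmark_of('block_center',p),proj(p,[*(RF@[-15,44,26]+np.r_[O,0])]))
print(ctrl.landmark_of('strap_push',p))
for q in ['block_center','strap_push']:
  for r in ctrl.landmark_of(q,p): print(q,r['score'],RF.T@(at_z(p,r['point'],26 if q[0]=='b' else 61)-np.r_[O,0]))
"
```

```text
at [-75.  42.  78.] F [-1.2  0.6  0.8] t 2.4 w -0.0020998741193822383
shift [ 2.9  2.1 52. ] turn [-0.001 -0.002 -0.003]
[{'point': [471.5, 150.9], 'score': 0.67}, {'point': [175.8, 4.9], 'score': 0.61}] [285.01812458 316.48099605]
[{'point': [114.7, 321.2], 'score': 0.71}]
block_center 0.67 [-127.15231611  153.45632631   26.        ]
block_center 0.61 [-202.95738493  -12.71631202   26.        ]
strap_push 0.71 [-36.34737374 -52.8802449   61.        ]
```

View pics/w1.png

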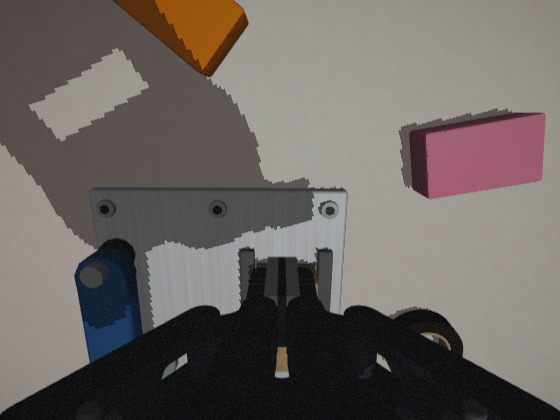

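The fingers are centred between the rails (columns 245 and 325) behind the block. I'll lower them, then push.

Call:
send_rows(targets=[[1,0.005,0.002,0.015,0,0,0],[1,0,0,0.02,0,0,0],[1,0,0,0.017,0,0,0],[1,0,0,0,0,0,0],[1,-0.01,0,0,0,0,0],[1,-0.01,0,0,0,0,0],[1,-0.008,0,0,0,0,0],[1,-0.006,0,0,0,0,0],[1,-0.006,0,0,0,0,0],[1,-0.006,0,0,0,0,0]])

```text
time_s: 3.9
eef_pos: [524.4, 192.4, 27.3]
ee_rot: [-0.0, 0.162, 0.987, -0.0]
force: [-0.5, 0.1, 1.0]
grip_width: -0.003
grip_force: 0.4
```

```bash
python3 -c "
from h import *
to(-14,44,26)"
```

```text
at [-35.3  45.6  27.3] F [-0.5 -0.   1. ] t 3.9 w -0.0033183975535707815
shift [-21.3  -1.6   1.3] turn [-0. -0.  0.]
```

Call:
send_rows(targets=[[1,-0.005,0,0,0,0,0],[1,-0.004,0,0,0,0,0],[1,-0.003,0,0,0,0,0],[1,-0.002,0,0,0,0,0],[1,-0.001,0,0,0,0,0],[1,-0.001,0,0,0,0,0],[1,-0.001,0,0,0,0,0],[1,-0.001,0,0,0,0,0],[1,0,0,0,0,0,0],[1,0,0,0,0,0,0]])

```text
time_s: 5.15
eef_pos: [541.3, 186.8, 27.4]
ee_rot: [0.0, 0.162, 0.987, 0.0]
force: [-0.5, -0.9, -0.6]
grip_width: 0.0
grip_force: 0.0
```

```bash
python3 -c "
from h import *
to(-14,44,26)
p=ctrl.capture('top');save(p,'t2.png');a=cv2.imread('pics/t2.png');cv2.imwrite('pics/t2c.png',cv2.resize(a[160:280,190:330],(700,600),interpolation=cv2.INTER_CUBIC))"
```

```text
at [-17.5  45.7  27.4] F [-0.2 -1.  -0.6] t 5.15 w 0.0002098984679911014
shift [-3.5 -1.7  1.4] turn [0. 0. 0.]
```

View pics/t2c.png

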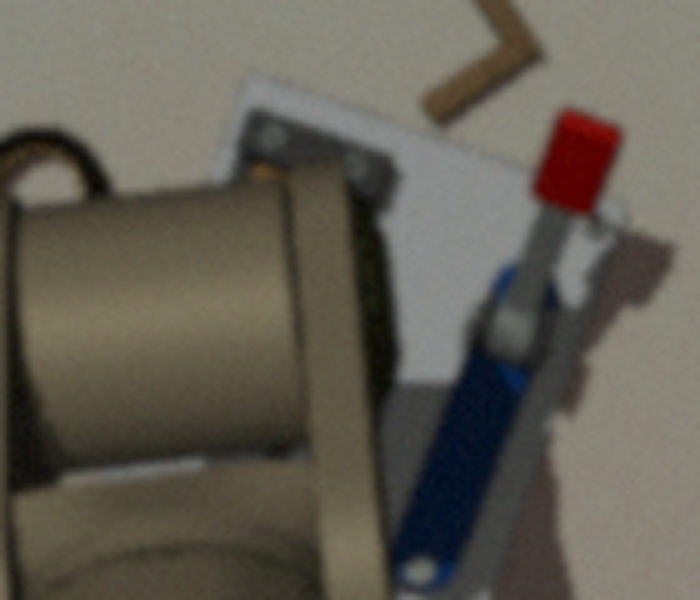

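The block's front edge is showing at about (265,172), close to the stop. I'll push on in small steps until the force rises.

Call:
send_rows(targets=[[1,-0.001,0,0,0,0,0],[1,-0.001,0,0,0,0,0],[1,-0.001,0,0,0,0,0],[1,-0.001,0,0,0,0,0],[1,0,0,0,0,0,0],[1,0,0,0,0,0,0],[1,0,0,0,0,0,0],[1,0,0,0,0,0,0],[1,0,0,0,0,0,0],[1,0,0,0,0,0,0]])

```text
time_s: 6.45
eef_pos: [543.3, 186.1, 27.2]
ee_rot: [-0.002, 0.162, 0.987, -0.0]
force: [-9.8, 3.0, 6.7]
grip_width: 0.001
grip_force: 5.2
```

```bash
python3 -c "
from h import *
to(-14,44,26)"
```

```text
at [-15.4  45.7  27.2] F [-10.2  -0.3   6.7] t 6.45 w 0.0005282074703793502
shift [-1.4 -1.7  1.2] turn [-0.001 -0.004  0.   ]
```

The force rose to 10 N, so the block is seated. Next I'll back off, rise, and go round to the outer side of the strap.

Call:
send_rows(targets=[[1,0.01,0,0,0,0,0],[1,0.012,0,-0.01,0,0,0],[1,0,0,-0.03,0,0,0],[1,0,0,-0.03,0,0,0],[1,0,-0.037,0,0,0,0],[1,0,-0.037,0,0,0,0],[1,0,-0.037,0,0,0,0],[1,0,-0.037,0,0,0,0],[1,0,0,0,0,0,0],[1,0,0,0,0,0,0]])

```text
time_s: 7.7
eef_pos: [477.1, 52.7, 97.8]
ee_rot: [0.001, 0.162, 0.987, 0.0]
force: [-0.5, -0.6, 0.7]
grip_width: -0.001
grip_force: 0.0
```

```bash
python3 -c "
from h import *
to(-35,-102,52)
p=ctrl.capture('top');save(p,'t3.png');a=cv2.imread('pics/t3.png');cv2.imwrite('pics/t3c.png',cv2.resize(a[160:300,190:350],(685,600),interpolation=cv2.INTER_CUBIC))"
```

```text
at [ -35.5 -101.9   97.8] F [-0.3 -0.7  0.7] t 7.7 w -0.0008620347531230066
shift [-0.5 -0.1 45.8] turn [0.    0.001 0.   ]
```

View pics/t3c.png

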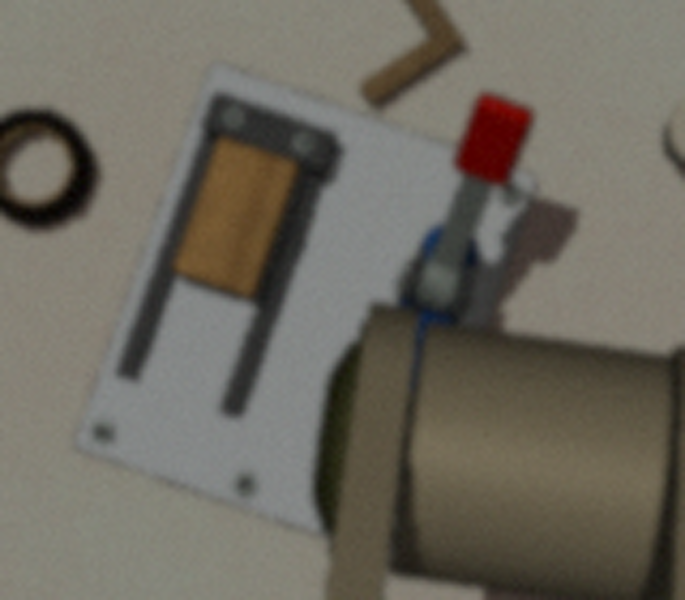

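The block now touches the stop at about (255,140). I'll go down beside the strap and swing it.

Call:
send_rows(targets=[[1,0,0,0.023,0,0,0],[1,0,0,0.024,0,0,0],[1,0,0.008,0,0,0,0],[1,0,0.012,0,0,0,0],[1,0.0025,0.0125,0,0,0,0],[1,0.0025,0.0125,0,0,0,0],[1,-0.0017,0.0093,0,0,0,0],[1,-0.0017,0.0093,0,0,0,0],[1,-0.0017,0.0093,0,0,0,0],[1,0,0,0,0,0,0]])

```text
time_s: 9.0
eef_pos: [500.6, 121.9, 50.2]
ee_rot: [0.0, 0.161, 0.987, 0.0]
force: [0.6, 0.4, 0.2]
grip_width: -0.002
grip_force: 0.0
```

```bash
python3 -c "
from h import *
to(-20,-6,51)
p=ctrl.capture('top')
for q in('lever_pad','strap_push'):
  for r in ctrl.landmark_of(q,p)[:2]: print(q,r['score'],RF.T@(at_z(p,r['point'],150 if q[0]=='l' else 61)-np.r_[O,0]))"
```

```text
at [-35.4 -28.8  50.2] F [0.4 0.5 0.2] t 9.0 w -0.0020001778256689613
shift [-15.4  22.8  -0.8] turn [0.    0.    0.001]
lever_pad 0.58 [ 68.74467619 -95.96620555 150.        ]
```

Call:
send_rows(targets=[[1,-0.005,0.0077,0,0,0,0],[1,-0.005,0.0077,0,0,0,0],[1,-0.005,0.0077,0,0,0,0],[1,-0.005,0.0032,0,0,0,0],[1,-0.005,0.0032,0,0,0,0],[1,-0.005,0.0032,0,0,0,0],[1,-0.004,0.0032,0,0,0,0],[1,-0.003,0.0032,0,0,0,0],[1,-0.001,0,0,0,0,0],[1,0,0,0,0,0,0]])

```text
time_s: 10.4
eef_pos: [548.9, 146.2, 50.4]
ee_rot: [0.0, 0.162, 0.987, 0.0]
force: [0.1, -0.5, 0.7]
grip_width: -0.001
grip_force: 0.0
```

```bash
python3 -c "
from h import *
to(5,10,51)
p=ctrl.capture('top')
for r in ctrl.landmark_of('lever_pad',p)[:2]: print(r['score'],RF.T@(at_z(p,r['point'],150)-np.r_[O,0]))"
```

```text
at [ 2.7  9.7 50.4] F [ 0.3 -0.4  0.7] t 10.4 w -0.0006309225596583423
shift [-2.3  0.3 -0.6] turn [0. 0. 0.]
0.88 [  30.51098175 -108.78601191  150.        ]
```

Nearly closed. I'll push the last few millimetres until there is resistance.

Call:
send_rows(targets=[[1,-0.001,0,0,0,0,0],[1,-0.001,0,0,0,0,0],[1,-0.001,0,0,0,0,0],[1,-0.001,0,0,0,0,0],[1,-0.001,0,0,0,0,0],[1,-0.001,0,0,0,0,0],[1,0,0,0,0,0,0],[1,0,0,0,0,0,0],[1,0,0,0,0,0,0],[1,0,0,0,0,0,0]])

```text
time_s: 11.75
eef_pos: [551.1, 145.7, 50.1]
ee_rot: [-0.004, 0.161, 0.987, -0.0]
force: [-18.4, 6.9, 11.7]
grip_width: 0.003
grip_force: 9.8
```

```bash
python3 -c "
from h import *
to(5,10,51)"
```

```text
at [ 4.9  9.8 50.1] F [-19.6   0.6  11.7] t 11.75 w 0.002610961775773348
shift [-0.1  0.2 -0.9] turn [-0.001 -0.009  0.001]
```

The strap is at its stop: 20 N, at the expected position. I'll back off, rise and go above the lever.

Call:
send_rows(targets=[[1,0.01,0,0,0,0,0],[1,0.01,0,0,0,0,0],[1,0,0,-0.035,0,0,0],[1,0,0,-0.035,0,0,0],[1,0,0,-0.035,0,0,0],[1,0,0,-0.035,0,0,0],[1,-0.014,-0.0377,0,0,0,0],[1,-0.014,-0.0377,0,0,0,0],[1,-0.014,-0.0377,0,0,0,0],[1,0,0,0,0,0,0]])

```text
time_s: 13.0
eef_pos: [539.2, 28.0, 190.3]
ee_rot: [0.0, 0.163, 0.987, -0.0]
force: [0.1, 0.4, 0.6]
grip_width: -0.001
grip_force: 0.0
```

```bash
python3 -c "
from h import *
to(30,-103,170)
p=ctrl.capture('scene');save(p,'s4.png');a=cv2.imread('pics/s4.png');cv2.imwrite('pics/s4c.png',cv2.resize(a[130:310,180:360],(600,600),interpolation=cv2.INTER_CUBIC))"
```

```text
at [  31.2 -105.5  190.3] F [-0.   0.4  0.6] t 13.0 w -0.001053849143287388
shift [ 1.3  2.5 20.3] turn [-0.     0.001 -0.003]
```

View pics/s4c.png

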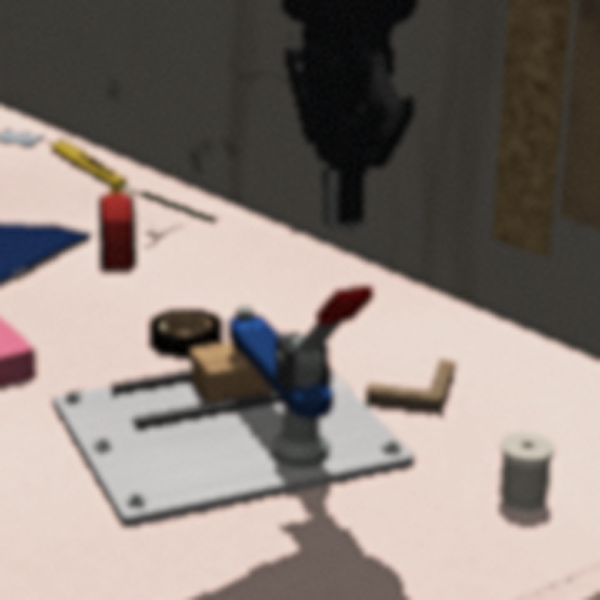

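The strap is over the block and the lever is up, with the fingertip above the pad. Pressing down now, moving slightly outward.

Call:
send_rows(targets=[[1,0,0,0.013,0,0,0],[1,0,0,0.012,0,0,0],[1,0,-0.002,0.007,0,0,0],[1,0,-0.002,0.007,0,0,0],[1,0,-0.002,0.007,0,0,0],[1,0,-0.002,0.007,0,0,0],[1,0,-0.002,0.007,0,0,0],[1,0,-0.002,0.007,0,0,0],[1,0,-0.002,0.007,0,0,0],[1,0,-0.002,0.005,0,0,0]])

```text
time_s: 14.3
eef_pos: [534.1, 14.7, 110.8]
ee_rot: [-0.0, 0.162, 0.987, -0.0]
force: [-0.1, -0.8, 3.3]
grip_width: 0.007
grip_force: 1.6
```

```bash
python3 -c "
from h import *
to(30,-130,90)"
```

```text
at [  30.6 -119.7  110.8] F [ 0.2 -0.7  3.3] t 14.3 w 0.006655165668644431
shift [  0.6 -10.3  20.8] turn [-0. -0.  0.]
```

Call:
send_rows(targets=[[1,0,-0.002,0.004,0,0,0],[1,0,-0.002,0.004,0,0,0],[1,0,-0.002,0.004,0,0,0],[1,0,-0.002,0.003,0,0,0],[1,0,-0.002,0.002,0,0,0],[1,0,0,0.002,0,0,0],[1,0,0,0.001,0,0,0],[1,0,0,0.001,0,0,0],[1,0,0,0,0,0,0],[1,0,0,0,0,0,0]])

```text
time_s: 15.55
eef_pos: [531.0, 5.0, 91.2]
ee_rot: [0.0, 0.162, 0.987, -0.0]
force: [-3.1, -1.4, 11.1]
grip_width: -0.002
grip_force: 5.6
```

```bash
python3 -c "
from h import *
to(30,-130,88)"
```

```text
at [  30.8 -129.8   91.2] F [-2.5 -2.3 11.1] t 15.55 w -0.0016161706182991214
shift [ 0.8 -0.2  3.2] turn [-0.001  0.001  0.   ]
```

Call:
send_rows(targets=[[1,0,0,0.001,0,0,0],[1,0,0,0.001,0,0,0],[1,0,0,0.001,0,0,0],[1,0,0,0.001,0,0,0],[1,0,0,0,0,0,0],[1,0,0,0,0,0,0],[1,0,0,0,0,0,0],[1,0,0,0,0,0,0],[1,0,0,0,0,0,0],[1,0,0,0,0,0,0]])

```text
time_s: 16.8
eef_pos: [532.9, 4.3, 90.4]
ee_rot: [0.003, 0.161, 0.987, -0.001]
force: [-7.8, -2.4, 35.6]
grip_width: -0.001
grip_force: 17.5
```

```bash
python3 -c "
from h import *
to(30,-130,88)"
```

```text
at [  32.8 -129.9   90.4] F [-6.7 -4.8 35.6] t 16.8 w -0.0008558416110175836
shift [ 2.8 -0.1  2.3] turn [-0.001  0.007  0.001]
```

The lever is on its stop (36 N at z 90). I'll lift clear and check.

Call:
send_rows(targets=[[1,0,0,-0.004,0,0,0],[1,0,0,-0.01,0,0,0],[1,0,0,-0.03,0,0,0],[1,0,0,-0.04,0,0,0],[1,0.03,0,-0.03,0,0,0],[1,0.04,0,0,0,0,0],[1,0.04,0,0,0,0,0],[1,0.04,0,0,0,0,0],[1,0,0,0,0,0,0],[1,0,0,0,0,0,0]])

```text
time_s: 18.05
eef_pos: [389.3, 53.1, 200.5]
ee_rot: [0.0, 0.162, 0.987, -0.0]
force: [0.2, -0.2, 0.1]
grip_width: -0.002
grip_force: 0.0
```

```bash
python3 -c "
from h import *
to(30,-130,88)
a=ctrl.capture('scene')['img'][130:310,180:360];b=ctrl.capture('top')['img'][140:320,170:350]
save(dict(img=cv2.resize(np.hstack([a,b]),(800,400),interpolation=cv2.INTER_CUBIC)),'f.png')"
```

```text
at [-118.9 -129.5  200.5] F [ 0.2 -0.1  0.1] t 18.05 w -0.0022311187733560943
shift [-148.8   -0.5  112.5] turn [-0.  0.  0.]
```

View pics/f.png

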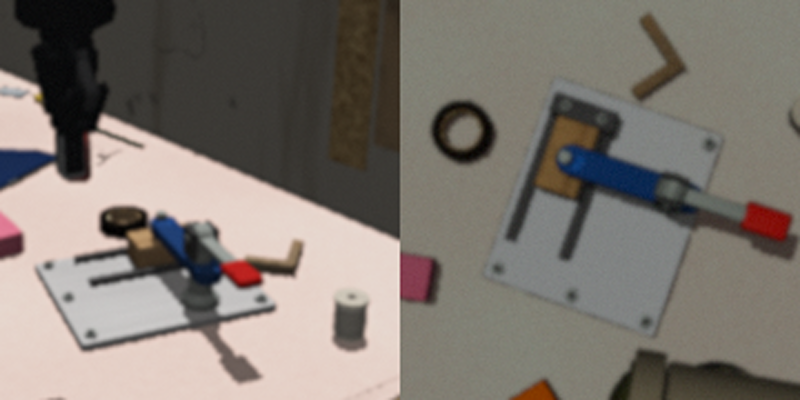

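The lever is level (pad at (768,220)), the strap foot is over the block at (565,157), the block is against the stop, and the bystanders have not moved.

```bash
python3 -c "
from rig import ctrl
print(ctrl.finish_job())"
```

```text
the job is handed in; nothing more can be done
None
```

The job is handed in: the block sits against the end stop, the strap is closed over it and the lever is fully down; the bystanders look unmoved in the last pictures, but the foot's force on the block was not measured and no verdict came back.

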